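# Move a lift-off guard flap with a sprung hinge pin to the loaded test bay

### The arm

A 6-joint arm with a two-finger parallel gripper is mounted at the origin on a cart in front of the work surface, level with it; the furniture and walls round the work are solid. World frame = base frame: x ahead of the robot, y to its left, z up, the work surface at z = 0. Lengths are in mm, angles in rad, forces in N, time in s.
With the tool pointing down it reaches from about 350 to 775 mm from the base axis. Payload 7.3 kg.
Tool frame: the origin (TCP) lies at the very end of the fingers, on their centre line; the grasp point (between the pads) lies 19 mm behind it; z points along the fingers, y is the line along which they close (so a half turn about z gives the same grasp; the last joint's range is limited). The gripper opens to 92 mm and grips with 3 to 60 N. Pads are 19 mm wide; open, the fingers measure 130 mm over their backs; the gripper's body (75 mm by 190 mm) begins 47 mm behind the grasp point.
Start: joints at [-1.327, 0.342, 1.524, -0, 1.275, -0.146], TCP at [199.525, -485.628, 226.741] pointing down, gripper open.
Joint ranges: [-2.53, 2.53], [-0.77, 2.02], [0.04, 2.7], [-1, 4.14], [0.28, 2.66], [-3.11, 3.11]. Speed limits (rad/s): [2.57, 2.57, 3.14, 3.14, 3.14, 3.14].

### API

Orientations are given as [roll, pitch, yaw] about the fixed x, y, z axes, in that order (R = Rz(yaw) Ry(pitch) Rx(roll)).
In Python, from plant import get_obs, vision, workorder gives the robot as it stands.
- The arm moves only by the shell command python3 -m pendant 'ROWS' [OPENING]. ROWS is a JSON object of lists of equal length, an entry for each row: "dp": the shift along the tool's x, y, z in m, a list of three; "rotation": the turn, a rotation vector about the tool's x, y, z in rad, a list of three. A call has 1 to 8 rows; each row is the pose to reach, as a shift and turn from the pose commanded when the call began, along the tool's axes at that moment; what a row does not reach only later rows make up. A row lasts 1/8 s, in which the tool goes at most 62.5 mm and 10.7 degrees, less where a joint would pass 70% of its speed; a pose out of reach is approached as far as the arm can. A call with a gripper value outside its range is refused whole. OPENING is the finger opening in m, from 0 to 0.0918, set as the call begins (- or left out, the last holds). The fingers move at their own pace and stop on an object; the grip force is fixed at half the most. Time passes only in rows, so rows that repeat a pose let the fingers close. It gives the time, the measured TCP pose, the force, the opening and the grip force at its end, in the units of the state.
- get_obs(): the state, without advancing time (a new reading comes with each control period).
- vision.capture(name): name is "scene" or "top"; returns a dict with "pixels" (420x560x3 uint8, red, green, blue), "vfov" (degrees; the focal length in pixels is half the picture's height over the tangent of half this angle, whatever the lens; pixels are square), "cx", "cy" (the principal point, pixels), "dist" ([k1, k2, p1, p2, k3] as OpenCV has them; the pictures are not rectified), "pose" (4x4, takes a point from camera to world coordinates). Camera axes: x right, y up, looking along -z (the intrinsics and any distortion apply to the point x, -y, -z); pixel columns grow to the right and rows downward; lengths in mm; the calibration is good to about 2 mm. A picture is of the moment at which its call begins. There is no depth.
- workorder.close_job(): hands the job in; it is judged then, once.
The state is a dict: "time": time; "joint_positions": joint angles; "dq": joint speeds; "tau": joint torques, N m; "tool_pos": TCP position; "tcp_rot": TCP orientation; "contact_force": force on the tool from outside, world axes, zero at the start; "moment": the same for the moment, N m; "grip_width": finger opening in mm; "finger_force": force on a finger pad.
Only numpy, scipy, OpenCV 4.12 (cv2) and the standard library are available. Lean on these libraries where they do the work, as an engineer would, in place of code of your own. Each camera call takes 0.05 s, during which the arm holds its last target. There are 200 camera calls.

### The job

The two test bays share one guard flap, and the bay with the circuit board in it has to be covered before it is powered. Pinch the flap's finger tab against its fixed lug to draw the sprung hinge pin, slide the flap sideways until its fixed stub is out of its ear, bring it forward clear of the ears and lift it off the empty bay, then hang it on the bay with the board: stub in the left-hand ear, pin sprung fully home in the right-hand ear, panel hanging straight down in front of the opening. Work gently, by feel: do not force the hinge or lean on the bays, and leave the board, the jars and the pliers where they are.

Things in the scene. Friction and masses are not known exactly. Their poses are not given: they have to be found in the camera images.
- bay_empty: grey sheet-steel test bay, 96 deep (x) x 152 wide (y) x 110 mm high, fixed, open at the front. Origin: centre of the underside; x to its back (opening faces -x), y to its left, z up. Hinge axis (parallel to y) at x=-47, z=117, over the front edge of the roof (x=-48, z=110). The empty one; the flap hangs on it at the start.
- bay_board: grey sheet-steel test bay, 96 deep (x) x 152 wide (y) x 110 mm high, fixed, open at the front. Origin: centre of the underside; x to its back (opening faces -x), y to its left, z up. Hinge axis (parallel to y) at x=-47, z=117, over the front edge of the roof (x=-48, z=110). The one with the circuit board in it; no flap on it at the start.
- bay_empty_left_hole (a point): empty bay: centre of the 10 mm hole in the left (+y) ear at its inner face (bay x=-47, y=60, z=117). The ears are upright steel plates, 22 x 22 mm about the hole and 6 mm thick; tops at z=128
- bay_board_left_hole (a point): bay with the board: centre of the 10 mm hole in the left (+y) ear at its inner face (bay x=-47, y=60, z=117). The ears are upright steel plates, 22 x 22 mm about the hole and 6 mm thick; tops at z=128. Takes the fixed stub
- bay_board_right_hole (a point): bay with the board: same in the right (-y) ear (bay y=-60, inner faces 120 mm apart). Takes the sprung pin
- bay_board_rail (a point): bay with the board: middle of the rail between the ears (bay x=-39.5, y=0, z=119), top front edge of a steel upstand whose front face stops the flap's barrel at the back, as the roof (z=110) does from below. Barrel on the roof and against the upstand = within 0.5 mm of the line of the holes. The empty bay has the same
- guard_flap: lift-off guard flap, 0.19 kg, aluminium frame with clear window. Origin: on the hinge axis, midway between the ears when hung; x to the bay, y along the hinge to the stub, z up. Round barrel, 13 mm diameter, y=-42 to 59.5. Panel 138 mm wide at x=-7 to -4, down to z=-100, just in front of the bay; above z=-22 a neck y=-33 to 51 clears the ears
- lug_top (a point): top of the fixed lug, an upright plate over the barrel (flap y=3 to 8, 16 mm wide in x, z=4 to 36; this point y=5.5, z=36). Tab and lug pinched together are 16 mm over their outer faces, centred at flap y=0: carry the flap by them. Grip plates at z above 10, clear of barrel and rail
- tab_top (a point): top of the dark ribbed finger tab of the sprung pin, an upright plate like the lug (5 x 16 mm, z=6 to 36), to the right of it: flap y=-28 to -23 with the pin out, -8 to -3 drawn (this point y=-25.5, z=36)
- hinge_pin (a joint): travel of the sprung pin in m: 0 = sprung fully out, 0.020 = fully drawn, tab pulled to the lug. Its spring pushes it out with 6 N at 0, 12 N at 0.020. With the pin drawn the hung flap slides 8 to 13 mm to the right (-y), which frees the stub; then 10 mm forward (-x), or the panel catches under the ears, and it lifts off. Hung the same way back
- pin_shoulder (a point): on the axis of the sprung pin, at the shoulder where its tip begins (8 mm diameter, 7.5 mm long, coned nose, lies in the right ear's hole when home); flap y=-59 when the pin is out
- stub_root (a point): on the hinge axis of the flap, where the fixed stub begins (flap y=59.5); the stub is 8 mm in diameter, 7.5 mm long, with a coned nose, and lies in the left ear's hole when hung
- board: green circuit board, 79 x 93 x 13 mm, lying loose inside its bay; origin at the centre of its underside
- jar: amber jar with a black lid, 42 mm diameter, 59 mm high, standing between the bays; origin at the centre of its underside
- pliers: long-nose pliers with yellow grips, 149 x 78 x 11 mm, lying on the bench to the left of the bays; origin at the centre of its underside
- paste_jar: cream-coloured jar with a black lid, 42 mm diameter, 66 mm high, standing on the bench to the right of the bays; origin at the centre of its underside
Things that resemble listed ones, but are neither listed nor needed, are in the scene too. There is more than one size of the guard_flap; the one meant has the size given above.

How it is judged:
By the outcome, as a careful person would: the job done as asked, in the order asked, and still so for the second after the job is handed in, with the robot touching nothing.
It also fails if it takes over 51 s, if anything falls off the work surface, if the arm or the gripper's body presses on something with over 40 N, if the wrist force passes 120 N, or if a joint passes its speed limit or range.

## Working session

There is one attempt and no reset: what is moved stays moved. The work goes in short steps, Python scripts to look and compute and a shell command to move; the robot and the scene stay as the last step left them, time stands still between calls to the robot, and variables do not carry over. Pictures are saved under pics/ and viewed, at most 10 in all, crops included, and the job is handed in when it is done.

```bash
ls; mkdir -p pics
python3 - <<'E'
from plant import get_obs, vision
import cv2
print(get_obs())
for n in("scene","top"):
    c=vision.capture(n); cv2.imwrite(f"pics/{n}0.png",c["pixels"][:,:,::-1])
    print(n,{k:v for k,v in c.items() if k!="pixels"})
E
```

```text
pics
{'time': 0.0, 'joint_positions': array([-1.32699013e+00,  3.42721869e-01,  1.52504290e+00, -1.19905470e-05,
        1.27539687e+00, -1.45983654e-01]), 'dq': array([ 0.00033104,  0.00084332,  0.00140921,  0.00067905, -0.00096128,
        0.00071206]), 'tau': array([ 1.71537460e-03, -4.31239343e+01, -2.44223446e+01,  7.21461629e-02,
        5.58827771e-02, -1.23492800e-04]), 'tool_pos': array([ 199.4195874 , -485.19723659,  226.0363764 ]), 'tcp_rot': array([-3.14003869e+00, -2.16889770e-04,  3.89793179e-01]), 'contact_force': array([-0.59259661,  0.80020051,  0.21415462]), 'moment': array([-0.019149  ,  0.00472973, -0.08374609]), 'finger_force': 0.0, 'grip_width': 91.59769960848914}
scene {'vfov': 43.79502110322964, 'cx': 288.71685247876354, 'cy': 218.01090902649085, 'dist': array([-0.00228198,  0.        ,  0.        ,  0.        ,  0.        ]), 'pose': array([[ 5.61370999e-01,  5.69257564e-01, -6.00673312e-01,
        -2.60193912e+02],
       [-8.27385324e-01,  4.01160346e-01, -3.93069844e-01,
        -5.37462767e+02],
       [ 1.72083321e-02,  7.17646294e-01,  6.96195138e-01,
         1.05849476e+03],
       [ 0.00000000e+00,  0.00000000e+00,  0.00000000e+00,
         1.00000000e+00]])}
top {'vfov': 52.94800763671854, 'cx': 276.9820859315161, 'cy': 206.66310513257736, 'dist': array([-0.06920707,  0.        ,  0.        ,  0.        ,  0.        ]), 'pose': array([[ 1.08935827e-02,  9.82038727e-01, -1.88364722e-01,
         3.19331958e+02],
       [-9.99940258e-01,  1.05289095e-02, -2.93651082e-03,
         2.28225144e+01],
       [-9.00492232e-04,  1.88385458e-01,  9.82094755e-01,
         1.36801294e+03],
       [ 0.00000000e+00,  0.00000000e+00,  0.00000000e+00,
         1.00000000e+00]])}
```

View pics/scene0.png

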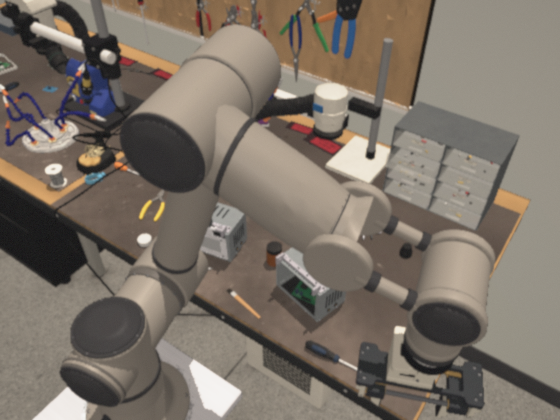

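View pics/top0.png

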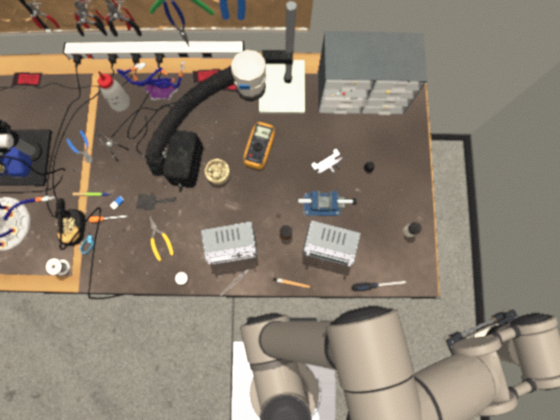

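The top view shows bays at about (230,243) and (331,243). The scene view shows the green board in the right-hand one (310,290), so the flap is on the left one. I'll zoom in on the top view.

Run:
```python
import cv2,numpy as np
t=cv2.imread("pics/top0.png"); s=cv2.imread("pics/scene0.png")
a=cv2.resize(t[215:275,195:365],None,fx=4.7,fy=4.7,interpolation=cv2.INTER_CUBIC)
b=cv2.resize(s[195:325,190:350],None,fx=2.4,fy=2.4,interpolation=cv2.INTER_CUBIC)
im=np.zeros((a.shape[0]+b.shape[0],799,3),np.uint8); im[:a.shape[0],:799]=a[:,:799]; im[a.shape[0]:,:b.shape[1]]=b
print(a.shape,im.shape); cv2.imwrite("pics/z0.png",im)
```

```text
(282, 799, 3) (594, 799, 3)
```

View pics/z0.png

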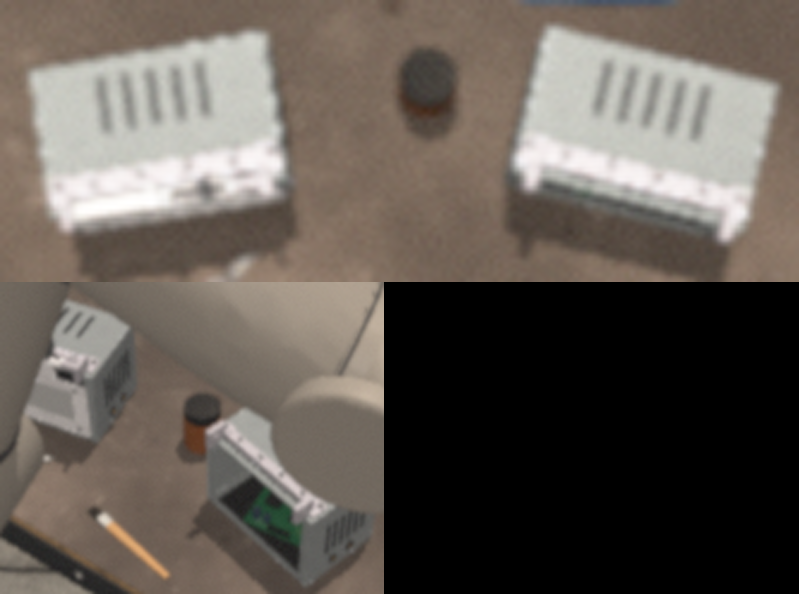

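```bash
cat > h.py <<'E'
import numpy as np,cv2
from plant import get_obs, vision
from scipy.optimize import minimize
def cap(n,k=4):
    cs=[vision.capture(n) for _ in range(k)]
    c=cs[0]; c["pixels"]=np.mean([q["pixels"].astype(np.float32) for q in cs],0); return c
def proj(c,P):
    P=np.atleast_2d(P).astype(float); T=np.linalg.inv(c["pose"])
    q=(P@T[:3,:3].T+T[:3,3])*[1,-1,-1]
    f=210/np.tan(np.radians(c["vfov"]/2))
    K=np.array([[f,0,c["cx"]],[0,f,c["cy"]],[0,0,1]])
    return cv2.projectPoints(q,np.zeros(3),np.zeros(3),K,np.array(c["dist"],float))[0].reshape(-1,2)
def bay(p,B):
    x,y,a=p; c,s=np.cos(a),np.sin(a); B=np.atleast_2d(B).astype(float)
    return np.c_[x+c*B[:,0]-s*B[:,1], y+s*B[:,0]+c*B[:,1], B[:,2]]
def tool(d):   # world mm delta -> tool m
    from scipy.spatial.transform import Rotation as R
    return np.round(R.from_euler('xyz',get_obs()["tcp_rot"]).inv().apply(d)/1000,4)
E
python3 - <<'E'
from h import *
from scipy.ndimage import map_coordinates
c=cap("top"); g=cv2.GaussianBlur(c["pixels"].mean(2),(0,0),.7)
np.save("top.npy",c["pixels"])
def z(u,v): return [195+(u+.5)/4.7-.5,215+(v+.5)/4.7-.5]
clk={"E":[z(32,70),z(267,33),z(65,215),z(275,180)],"B":[z(550,27),z(777,85),z(530,185),z(730,225)]}
M=[[48,76,110],[48,-76,110],[-47,63,128],[-47,-63,128]]
t=np.linspace(.05,.95,60)[:,None]
L=lambda a,b:np.array(a)*(1-t)+np.array(b)*t
for k,g0 in(("E",(450,150,.15)),("B",(450,-150,-.15))):
    r=minimize(lambda p:((proj(c,bay(p,M))-clk[k])**2).sum(),g0,method="Nelder-Mead",options=dict(maxiter=4000,xatol=1e-3,fatol=1e-6))
    print(k,r.x,(proj(c,bay(r.x,M))-clk[k]).round(2).tolist())
    s=1 if k=="E" else -1
    edges=[(L([48,76,110],[48,-76,110]),[1,0,0]),(L([48,s*76,110],[-30,s*76,110]),[0,s,0])]
    def cost(p):
        tot=0
        for e,n in edges:
            n=np.array(n)*2.0
            a=proj(c,bay(p,e-n));b=proj(c,bay(p,e+n))
            f=lambda q:map_coordinates(g,[q[:,1],q[:,0]],order=3)
            tot-=np.mean(f(a)-f(b))
        return tot
    for sc in (1,2):
        best=min((minimize(cost,r.x+d,method="Nelder-Mead",options=dict(initial_simplex=r.x+d+np.array([[0,0,0],[3,0,0],[0,3,0],[0,0,.03]]))) for d in np.array([[0,0,0],[-2,-2,-.02],[2,2,.02],[-2,2,0]])),key=lambda q:q.fun)
    print(best.x,best.fun,(proj(c,bay(best.x,M))-clk[k]).round(2).tolist())
E
```

```text
E [4.53179607e+02 1.69304690e+02 1.78073421e-01] [[0.31, 0.38], [0.08, -0.03], [0.95, -0.34], [-1.33, 0.02]]
[4.54571714e+02 1.72523472e+02 1.88387508e-01] -80.34471893310547 [[-0.86, 0.19], [-1.18, -0.72], [0.07, -0.64], [-2.28, -0.71]]
B [ 4.52665493e+02 -1.38732953e+02 -2.29520220e-01] [[-0.94, 0.95], [-0.09, 0.46], [0.85, -1.51], [0.16, 0.15]]
[ 4.56025012e+02 -1.39109449e+02 -2.47425184e-01] -83.27334594726562 [[-0.44, -0.51], [0.19, -0.14], [0.79, -3.1], [-0.1, -0.7]]
```

```bash
cat > ov.py <<'E'
from h import *
def overlay(c,sets,win,S,name,flap=0):
    u0,v0,u1,v1=win
    im=cv2.resize(np.clip(c["pixels"][v0:v1,u0:u1,::-1],0,255).astype(np.uint8),None,fx=S,fy=S,interpolation=cv2.INTER_CUBIC)
    for p,col in sets:
        polys=[[[48,76,110],[48,-76,110],[-48,-76,110],[-48,76,110]]]
        for s in(1,-1): polys.append([[-58,s*60,128],[-36,s*60,128],[-36,s*66,128],[-58,s*66,128]])
        if flap:
            for a,b in((3,8),(-28,-23)): polys.append([[-55,a,153],[-39,a,153],[-39,b,153],[-55,b,153]])
        for P in polys:
            q=((proj(c,bay(p,P))-[u0,v0]+.5)*S).round().astype(int)
            cv2.polylines(im,[q],True,col,1)
    return im
E
python3 - <<'E'
from ov import *
c=vision.capture("top"); c["pixels"]=np.load("top.npy")
a=overlay(c,[((454.6,172.5,.188),(0,0,255)),((454,170,.185),(0,255,0))],(198,215,262,268),6,"",1)
b=overlay(c,[((456,-139.1,-.247),(0,0,255)),((453.5,-138.8,-.235),(0,255,0))],(300,215,364,268),6,"")
cv2.imwrite("pics/o1.png",np.hstack([a,b]))
E
```

```text
(no output)
```

View pics/o1.png

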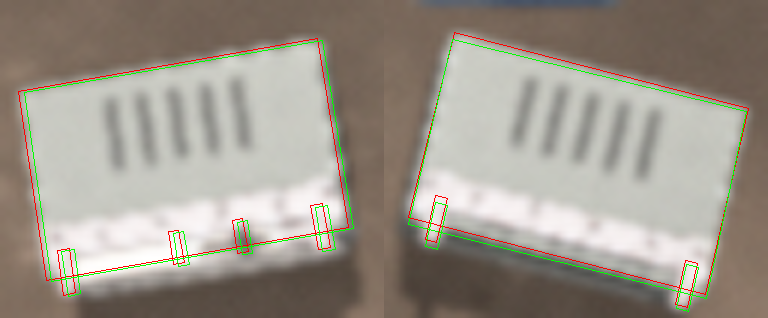

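The overlay matches both bays: roof rectangles, ears and tab all line up. I take the empty bay as (454.2, 170.5, 0.186) and the board bay as about (454.5, -139, -0.24).

```bash
cat >> h.py <<'E'
def go(x,y,z,yaw):
    o=get_obs(); d=tool(np.array([x,y,z])-o["tool_pos"]); n=np.linalg.norm(d)/.0625
    print("dp",d.tolist(),"rotz",round((o["tcp_rot"][2]-yaw+np.pi)%(2*np.pi)-np.pi,4),"rows",n, "rot",o["tcp_rot"].round(4))
def fl(p): return bay(p,[[-47,0,117]])[0]
E
python3 - <<'E'
from h import *
print(fl((454.2,170.5,.186)))
go(370,-100,226,.186); go(408,161.8,226,.186)
E
```

```text
[408.01066481 161.80831925 117.        ]
dp [0.3042, -0.2918, 0.0007] rotz 0.2038 rows 6.744438799485099 rot [-3.1413 -0.      0.3898]
dp [0.4388, -0.5196, 0.0008] rotz 0.2038 rows 10.881532127416616 rot [-3.1413 -0.      0.3898]
```

```bash
python3 -m pendant '{"dp":[[0.043,-0.041,0],[0.086,-0.082,0],[0.129,-0.123,0],[0.172,-0.164,0],[0.215,-0.205,0],[0.258,-0.246,0],[0.304,-0.292,0],[0.304,-0.292,0]],"rotation":[[0,0,0.03],[0,0,0.06],[0,0,0.09],[0,0,0.12],[0,0,0.15],[0,0,0.18],[0,0,0.204],[0,0,0.204]]}' 0.0918
python3 - <<'E'
from h import *
o=get_obs();print(o["tool_pos"],o["contact_force"])
go(408,161.8,226,.186)
c=cap("scene",2);np.save("sc.npy",c["pixels"])
from ov import *
c["pixels"]=np.load("sc.npy")
a=overlay(c,[((454.2,170.5,.186),(0,255,0))],(180,180,345,330),4,"",1)
cv2.imwrite("pics/s1.png",a)
E
```

```text
time: 1.35
tool_pos: [370.6, -96.3, 226.9]
tcp_rot: [-3.141, -0.001, 0.193]
contact_force: [-0.6, -1.0, 0.5]
grip_width: 91.9
finger_force: 0.0
[370.60082854 -96.26252521 226.88032133] [-0.5611764  -1.00467523  0.47041015]
dp [0.0862, -0.2461, 0.001] rotz 0.007 rows 4.172186764755384 rot [-3.1412e+00 -7.0000e-04  1.9300e-01]
```

View pics/s1.png

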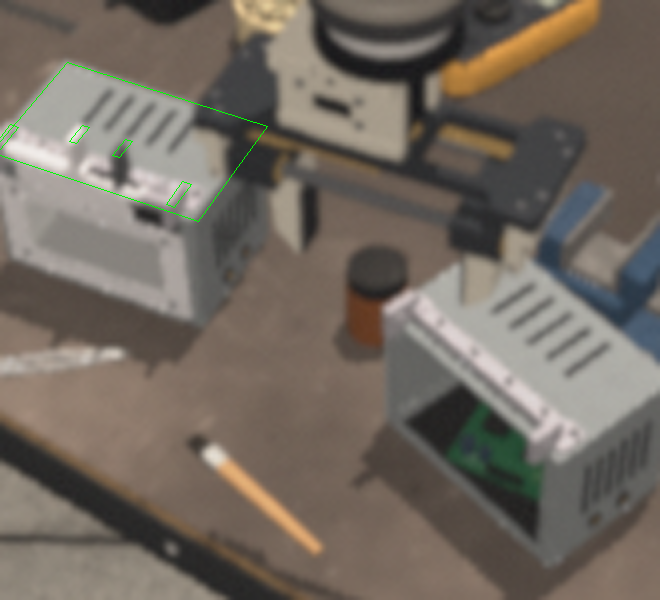

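The scene view agrees with the empty bay pose to about 1 px: the tab drawn at (122,148) matches the dark tab at (120,150). Next I move above the flap.

```bash
python3 -m pendant '{"dp":[[0.0215,-0.0615,0],[0.043,-0.123,0],[0.0645,-0.1845,0],[0.0862,-0.246,0],[0.0862,-0.246,0],[0.0862,-0.246,0]],"rotation":[[0,0,0.007],[0,0,0.007],[0,0,0.007],[0,0,0.007],[0,0,0.007],[0,0,0.007]]}' 0.070
python3 - <<'E'
from h import *
print(get_obs()["tool_pos"]);go(408,161.8,131,.186)
E
```

```text
time: 2.2
tool_pos: [409.4, 156.5, 226.4]
tcp_rot: [3.141, 0.001, 0.178]
contact_force: [-0.6, 0.3, -0.7]
grip_width: 69.7
finger_force: 0.0
[409.35410632 156.47641079 226.41234546]
dp [-0.0003, -0.0056, 0.0954] rotz -0.0078 rows 1.5290350421098924 rot [3.1408e+00 8.0000e-04 1.7820e-01]
```

```bash
python3 -m pendant '{"dp":[[0,0,0.02],[0,0,0.02],[0,0,0.02]],"rotation":[[0,0,0],[0,0,0],[0,0,0]]}'
python3 - <<'E'
from h import *
print(get_obs()["tool_pos"]);go(408,161.8,131,.186)
E
```

```text
time: 2.58
tool_pos: [409.5, 156.3, 207.3]
tcp_rot: [3.141, -0.0, 0.176]
contact_force: [-0.1, 0.6, -0.3]
grip_width: 70.0
finger_force: 0.0
[409.51061637 156.3073548  207.25792627]
dp [-0.0006, -0.0057, 0.0763] rotz -0.0096 rows 1.2242394537017667 rot [ 3.1412e+00 -5.0000e-04  1.7640e-01]
```

```bash
python3 -m pendant '{"dp":[[-0.0006,-0.0057,0],[-0.0006,-0.0057,0.03],[-0.0006,-0.0057,0.05],[-0.0006,-0.0057,0.065],[-0.0006,-0.0057,0.078],[-0.0006,-0.0057,0.078],[-0.0006,-0.0057,0.078]],"rotation":[[0,0,-0.01],[0,0,-0.01],[0,0,-0.01],[0,0,-0.01],[0,0,-0.01],[0,0,-0.01],[0,0,-0.01]]}'
python3 - <<'E'
from h import *
print(get_obs()["tool_pos"]);go(408,161.8,129,.186)
c=cap("scene",2)
a=cv2.resize(np.clip(c["pixels"][180:255,160:260,::-1],0,255).astype(np.uint8),None,fx=7,fy=7,interpolation=cv2.INTER_CUBIC)
cv2.imwrite("pics/s2.png",a)
E
```

```text
time: 3.45
tool_pos: [407.8, 163.3, 129.2]
tcp_rot: [3.142, -0.001, 0.189]
contact_force: [-0.1, 0.0, 1.0]
grip_width: 70.0
finger_force: 0.0
[407.82428878 163.30314864 129.21135809]
dp [-0.0001, 0.0015, 0.0002] rotz 0.003 rows 0.02426520142096496 rot [ 3.1415e+00 -1.0000e-03  1.8900e-01]
```

View pics/s2.png

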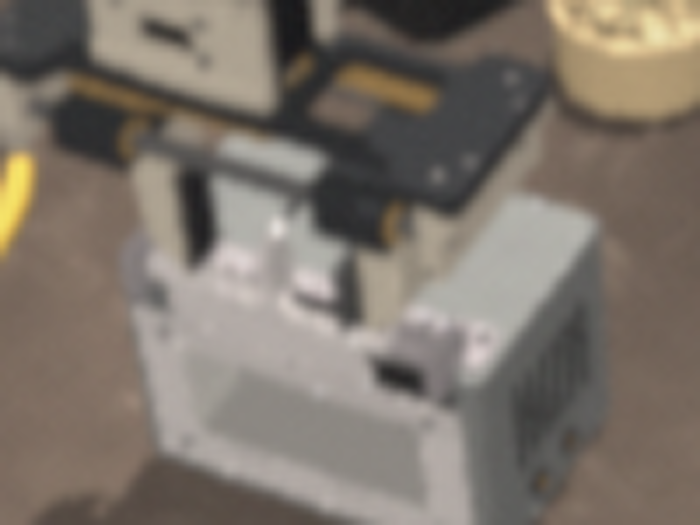

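The fingers straddle the lug (280,245) and tab (345,290). I'll close in steps, watching the force.

```bash
python3 -m pendant '{"dp":[[0,0.0013,0],[0,0.0013,0],[0,0.0013,0]],"rotation":[[0,0,0],[0,0,0],[0,0,0]]}' 0.045; python3 -m pendant '{"dp":[[0,0,0],[0,0,0],[0,0,0]],"rotation":[[0,0,0],[0,0,0],[0,0,0]]}' 0.024
```

```text
time: 3.92
tool_pos: [408.1, 161.1, 128.9]
tcp_rot: [3.14, -0.001, 0.189]
contact_force: [0.7, -6.0, 1.4]
grip_width: 46.6
finger_force: 3.3
time: 4.3
tool_pos: [408.3, 160.4, 129.0]
tcp_rot: [3.139, -0.001, 0.189]
contact_force: [1.6, -9.2, 1.9]
grip_width: 25.0
finger_force: 4.8
```

```bash
python3 -m pendant '{"dp":[[0,0,0],[0,0,0],[0,0,0],[0,0,0]],"rotation":[[0,0,0],[0,0,0],[0,0,0],[0,0,0]]}' 0.010
```

```text
time: 4.8
tool_pos: [407.8, 162.1, 128.9]
tcp_rot: [3.142, -0.001, 0.189]
contact_force: [-0.7, 0.4, 4.3]
grip_width: 15.8
finger_force: 30.0
```

```bash
python3 -m pendant '{"dp":[[0,0.002,-0.0002],[0,0.004,-0.0002],[0,0.006,-0.0002],[0,0.008,-0.0002],[0,0.0105,-0.0002],[0,0.0105,-0.0002]],"rotation":[[0,0,0],[0,0,0],[0,0,0],[0,0,0],[0,0,0],[0,0,0]]}'
```

```text
time: 5.55
tool_pos: [409.8, 151.3, 128.9]
tcp_rot: [3.141, -0.0, 0.189]
contact_force: [-2.1, 2.2, 5.8]
grip_width: 15.7
finger_force: 30.0
```

```bash
python3 -m pendant '{"dp":[[-0.003,0,0],[-0.006,0,0],[-0.009,0,0],[-0.012,0,0],[-0.012,0,0],[-0.012,0,0]],"rotation":[[0,0,0],[0,0,0],[0,0,0],[0,0,0],[0,0,0],[0,0,0]]}'; python3 -m pendant '{"dp":[[0,0,-0.003],[0,0,-0.006],[0,0,-0.01],[0,0,-0.015],[0,0,-0.015]],"rotation":[[0,0,0],[0,0,0],[0,0,0],[0,0,0],[0,0,0]]}'
```

```text
time: 6.3
tool_pos: [397.9, 149.3, 128.9]
tcp_rot: [3.141, -0.0, 0.189]
contact_force: [0.2, 1.4, -1.3]
grip_width: 15.6
finger_force: 30.0
time: 6.92
tool_pos: [398.2, 149.4, 144.4]
tcp_rot: [3.141, -0.001, 0.189]
contact_force: [0.3, 0.0, -1.6]
grip_width: 15.6
finger_force: 30.0
```

```bash
python3 -m pendant '{"dp":[[0,0,-0.03],[0,0,-0.06],[0,0,-0.09],[0,0,-0.09]],"rotation":[[0,0,0],[0,0,0],[0,0,0],[0,0,0]]}'
python3 - <<'E'
from ov import *
c=cap("scene",4);np.save("sc2.npy",c["pixels"])
P=(454.5,-139,-.24)
S=[((454.2,170.5,.186),(0,255,0)),(P,(0,255,0))]
a=overlay(c,S[1:],(272,235,352,325),6,"")
t=cap("top",4);np.save("top2.npy",t["pixels"])
b=overlay(t,S[1:],(302,215,364,268),5,"")
im=np.zeros((600,790,3),np.uint8);im[:a.shape[0],:a.shape[1]]=a;im[:b.shape[0],480:480+b.shape[1]]=b
cv2.imwrite("pics/s3.png",im)
E
```

```text
time: 7.42
tool_pos: [398.8, 149.5, 235.4]
tcp_rot: [3.141, -0.004, 0.189]
contact_force: [0.0, 0.1, -1.3]
grip_width: 15.6
finger_force: 30.0
```

View pics/s3.png

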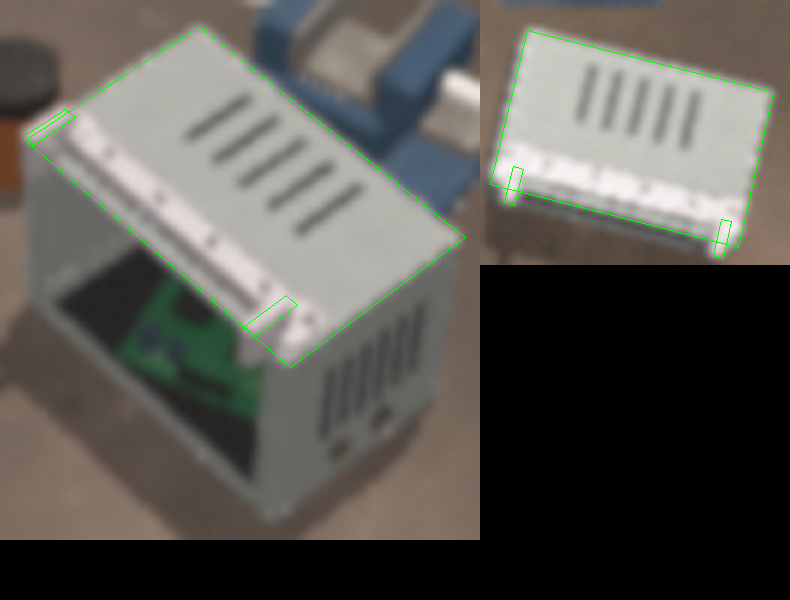

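The overlay of the board bay fits to about 1 px in both views. I'll refine it with a joint edge fit.

Run:
```python
from h import *
from scipy.ndimage import map_coordinates
t=np.linspace(.05,.95,60)[:,None]
L=lambda a,b:np.array(a)*(1-t)+np.array(b)*t
c1=vision.capture("top");c2=vision.capture("scene")
def G(f): return cv2.GaussianBlur(np.load(f).mean(2),(0,0),.7)
def fit(p0,terms):
    def cost(p):
        tot=0
        for c,g,e,n in terms:
            n=np.array(n)*2.
            f=lambda q:map_coordinates(g,[q[:,1],q[:,0]],order=3)
            tot-=np.mean(f(proj(c,bay(p,e-n)))-f(proj(c,bay(p,e+n))))
        return tot
    p0=np.array(p0)
    r=minimize(cost,p0,method="Nelder-Mead",options=dict(initial_simplex=p0+np.array([[0,0,0],[3,0,0],[0,3,0],[0,0,.03]])))
    return r.x.round(4),round(r.fun,1)
back=(L([48,76,110],[48,-76,110]),[1,0,0]);lf=(L([48,76,110],[-20,76,110]),[0,1,0]);rt=(L([48,-76,110],[-20,-76,110]),[0,-1,0])
T,S=G("top.npy"),G("sc2.npy")
B=(454.5,-139,-.24);E=(454.2,170.5,.186)
print("B top",fit(B,[(c1,T,*e) for e in(back,lf,rt)]))
print("B scene",fit(B,[(c2,S,*e) for e in(back,lf,rt)]))
print("B both",fit(B,[(c2,S,*e) for e in(back,lf,rt)]+[(c1,T,*e) for e in(back,lf,rt)]))
print("E top",fit(E,[(c1,T,*e) for e in(back,lf,rt)]))
```

```text
B top (array([ 4.561476e+02, -1.385802e+02, -2.431000e-01]), np.float64(-128.5))
B scene (array([ 4.551585e+02, -1.382224e+02, -2.518000e-01]), np.float64(-117.4))
B both (array([ 4.556235e+02, -1.383904e+02, -2.476000e-01]), np.float64(-244.8))
E top (array([4.546005e+02, 1.719563e+02, 1.852000e-01]), np.float64(-125.9))
```

```bash
python3 -m pendant '{"dp":[[0,0,-0.01],[0,0,-0.018],[0,0,-0.018]],"rotation":[[0,0,0],[0,0,0],[0,0,0]]}'
python3 - <<'E'
from h import *
go(394.6,-134.1,250,-.2425)
E
```

```text
time: 8.3
tool_pos: [398.4, 149.5, 252.9]
tcp_rot: [3.141, -0.002, 0.189]
contact_force: [-0.9, 0.4, -1.0]
grip_width: 15.3
finger_force: 30.0
dp [-0.0569, 0.2778, 0.0028] rotz 0.4313 rows 4.537299002710753 rot [ 3.1415e+00 -2.2000e-03  1.8880e-01]
```

```bash
python3 -m pendant '{"dp":[[-0.008,0.04,0],[-0.017,0.083,0],[-0.027,0.132,0],[-0.037,0.181,0],[-0.046,0.225,0],[-0.053,0.259,0],[-0.057,0.278,0],[-0.057,0.278,0]],"rotation":[[0,0,0.06],[0,0,0.13],[0,0,0.2],[0,0,0.27],[0,0,0.34],[0,0,0.4],[0,0,0.4313],[0,0,0.4313]]}'
python3 -m pendant '{"dp":[[0,0,0],[0,0,0]],"rotation":[[0,0,0],[0,0,0]]}'
python3 - <<'E'
from h import *
go(394.6,-134.1,160,-.2425)
E
```

```text
time: 9.3
tool_pos: [393.9, -135.4, 251.8]
tcp_rot: [3.142, 0.0, -0.245]
contact_force: [0.4, 0.1, -1.3]
grip_width: 15.4
finger_force: 30.0
time: 9.55
tool_pos: [394.0, -133.6, 251.9]
tcp_rot: [-3.142, -0.0, -0.241]
contact_force: [-0.3, 0.5, -1.5]
grip_width: 15.4
finger_force: 30.0
dp [0.0006, 0.0003, 0.0919] rotz 0.0014 rows 1.4704391724923545 rot [-3.1415 -0.     -0.2411]
```

```bash
python3 -m pendant '{"dp":[[0.0006,0.0003,0.03],[0.0006,0.0003,0.06],[0.0006,0.0003,0.085],[0.0006,0.0003,0.1],[0.0006,0.0003,0.11],[0.0006,0.0003,0.118],[0.0006,0.0003,0.118]],"rotation":[[0,0,0.0014],[0,0,0.0014],[0,0,0.0014],[0,0,0.0014],[0,0,0.0014],[0,0,0.0014],[0,0,0.0014]]}'
python3 - <<'E'
from ov import *
print(get_obs()["tool_pos"])
P=(455.4,-138.5,-.246)
c=cap("scene",3);t=cap("top",3)
a=overlay(c,[(P,(0,255,0))],(262,225,352,325),6,"")
b=overlay(t,[(P,(0,255,0))],(312,225,364,278),5,"")
im=np.zeros((600,800,3),np.uint8);im[:a.shape[0],:a.shape[1]]=a;im[:b.shape[0],540:540+b.shape[1]]=b
cv2.imwrite("pics/s4.png",im)
E
```

```text
time: 10.42
tool_pos: [394.5, -134.7, 133.7]
tcp_rot: [-3.142, 0.0, -0.244]
contact_force: [-0.7, -0.6, -1.9]
grip_width: 15.5
finger_force: 30.0
[ 394.46761769 -134.67838939  133.73609311]
```

View pics/s4.png

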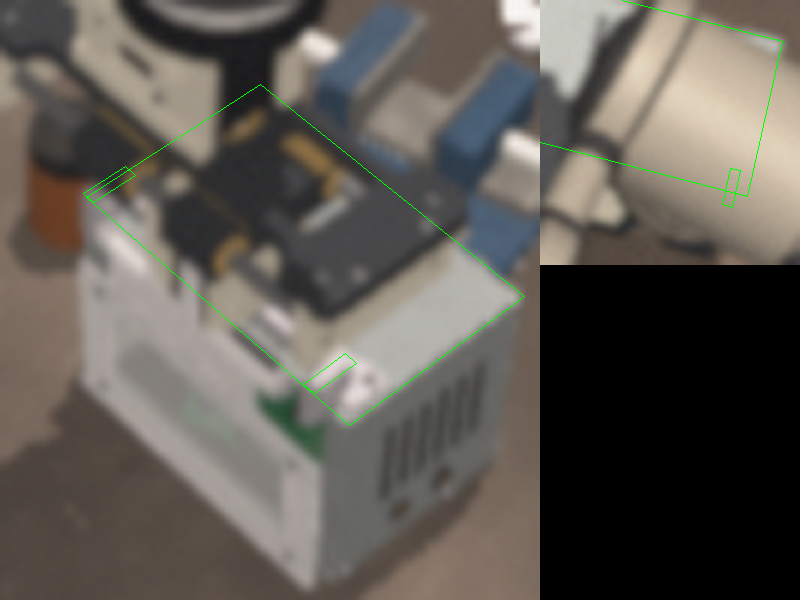

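The flap is square in front of the opening, with its left edge at (85,200–380). Now I lower it and move back by feel.

```bash
python3 -m pendant '{"dp":[[0,0,0.002],[0,0,0.004],[0.003,0,0.004],[0.006,0,0.004],[0.009,0,0.004],[0.011,0,0.004],[0.011,0,0.004],[0.011,0,0.004]],"rotation":[[0,0,0],[0,0,0],[0,0,0],[0,0,0],[0,0,0],[0,0,0],[0,0,0],[0,0,0]]}'
```

```text
time: 11.72
tool_pos: [405.1, -137.5, 129.9]
tcp_rot: [3.142, 0.0, -0.244]
contact_force: [-0.0, -0.5, -2.4]
grip_width: 15.7
finger_force: 30.0
```

```bash
for i in 1; do python3 -m pendant '{"dp":[[0.0005,0,0],[0.001,0,0],[0.001,0,0]],"rotation":[[0,0,0],[0,0,0],[0,0,0]]}'; done; python3 -m pendant '{"dp":[[0.0005,0,0],[0.001,0,0],[0.001,0,0]],"rotation":[[0,0,0],[0,0,0],[0,0,0]]}'
```

```text
time: 12.1
tool_pos: [406.2, -137.8, 129.9]
tcp_rot: [3.142, -0.0, -0.244]
contact_force: [0.5, -0.5, -1.9]
grip_width: 15.4
finger_force: 30.0
time: 12.48
tool_pos: [407.2, -138.0, 129.9]
tcp_rot: [3.142, 0.0, -0.244]
contact_force: [0.1, 0.5, -1.8]
grip_width: 15.4
finger_force: 30.0
```

```bash
python3 -m pendant '{"dp":[[0.0006,0,0],[0.0006,0,0],[0.0006,0,0]],"rotation":[[0,0,0],[0,0,0],[0,0,0]]}';python3 -m pendant '{"dp":[[0.0006,0,0],[0.0006,0,0],[0.0006,0,0]],"rotation":[[0,0,0],[0,0,0],[0,0,0]]}'
```

```text
time: 12.85
tool_pos: [407.6, -138.1, 129.9]
tcp_rot: [3.142, 0.0, -0.244]
contact_force: [-0.4, 0.1, -1.4]
grip_width: 15.8
finger_force: 30.0
time: 13.22
tool_pos: [408.1, -138.2, 129.8]
tcp_rot: [-3.142, 0.001, -0.244]
contact_force: [-1.7, 0.5, -1.0]
grip_width: 15.5
finger_force: 30.0
```

```bash
python3 -m pendant '{"dp":[[0.0006,0,0],[0.0006,0,0],[0.0006,0,0]],"rotation":[[0,0,0],[0,0,0],[0,0,0]]}'; python3 -m pendant '{"dp":[[0,0,0.0005],[0,0,0.0005],[0,0,0.0005]],"rotation":[[0,0,0],[0,0,0],[0,0,0]]}'
```

```text
time: 13.6
tool_pos: [408.4, -138.2, 129.8]
tcp_rot: [-3.142, 0.001, -0.244]
contact_force: [-5.1, 0.9, 1.6]
grip_width: 15.5
finger_force: 30.0
time: 13.98
tool_pos: [408.4, -138.2, 129.3]
tcp_rot: [-3.141, 0.001, -0.244]
contact_force: [-4.4, 0.9, 0.8]
grip_width: 15.3
finger_force: 30.0
```

```bash
python3 -m pendant '{"dp":[[-0.0003,0,0.0004],[-0.0003,0,0.0004],[-0.0003,0,0.0004]],"rotation":[[0,0,0],[0,0,0],[0,0,0]]}'; python3 -m pendant '{"dp":[[0,0,0.0004],[0,0,0.0004],[0,0,0.0004]],"rotation":[[0,0,0],[0,0,0],[0,0,0]]}'
```

```text
time: 14.35
tool_pos: [408.4, -138.2, 129.1]
tcp_rot: [-3.141, 0.001, -0.244]
contact_force: [-4.6, 2.3, 3.4]
grip_width: 15.8
finger_force: 30.0
time: 14.72
tool_pos: [408.4, -138.2, 129.0]
tcp_rot: [-3.142, 0.0, -0.244]
contact_force: [-5.7, 2.0, 6.5]
grip_width: 15.5
finger_force: 30.0
```

```bash
python3 -m pendant '{"dp":[[-0.0006,0,-0.0007],[-0.0006,0,-0.0007],[-0.0006,-0.001,-0.0007],[-0.0006,-0.002,-0.0007],[-0.0006,-0.003,-0.0007],[-0.0006,-0.003,-0.0007]],"rotation":[[0,0,0],[0,0,0],[0,0,0],[0,0,0],[0,0,0],[0,0,0]]}'; python3 -m pendant '{"dp":[[0,-0.001,0],[0,-0.002,0],[0,-0.003,0],[0,-0.003,0]],"rotation":[[0,0,0],[0,0,0],[0,0,0],[0,0,0]]}'
```

```text
time: 15.48
tool_pos: [408.8, -135.3, 129.3]
tcp_rot: [3.141, -0.0, -0.244]
contact_force: [-3.1, -1.4, -2.1]
grip_width: 15.3
finger_force: 30.0
time: 15.98
tool_pos: [409.6, -132.5, 129.4]
tcp_rot: [3.141, -0.0, -0.244]
contact_force: [-4.1, -2.6, -2.0]
grip_width: 16.0
finger_force: 30.0
```

```bash
python3 -m pendant '{"dp":[[-0.0003,-0.0005,0],[-0.0003,-0.001,0],[-0.0003,-0.0015,0],[-0.0003,-0.0015,0]],"rotation":[[0,0,0],[0,0,0],[0,0,0],[0,0,0]]}'; python3 -m pendant '{"dp":[[0,-0.0005,0],[0,-0.001,0],[0,-0.0015,0],[0,-0.0015,0]],"rotation":[[0,0,0],[0,0,0],[0,0,0],[0,0,0]]}'
```

```text
time: 16.48
tool_pos: [409.7, -130.5, 129.3]
tcp_rot: [-3.141, -0.0, -0.244]
contact_force: [-0.8, 0.1, -1.7]
grip_width: 15.8
finger_force: 30.0
time: 16.98
tool_pos: [409.9, -129.3, 129.3]
tcp_rot: [-3.142, -0.0, -0.244]
contact_force: [-1.6, 0.3, -1.9]
grip_width: 15.8
finger_force: 30.0
```

```bash
python3 -m pendant '{"dp":[[0,-0.0005,0],[0,-0.001,0],[0,-0.0015,0],[0,-0.0015,0]],"rotation":[[0,0,0],[0,0,0],[0,0,0],[0,0,0]]}'; python3 -m pendant '{"dp":[[-0.0001,-0.0005,0],[-0.0001,-0.001,0],[-0.0001,-0.001,0]],"rotation":[[0,0,0],[0,0,0],[0,0,0]]}'
```

```text
time: 17.48
tool_pos: [410.3, -128.0, 129.3]
tcp_rot: [3.141, -0.0, -0.244]
contact_force: [-1.7, -0.9, -1.3]
grip_width: 15.2
finger_force: 30.0
time: 17.85
tool_pos: [410.5, -127.3, 129.4]
tcp_rot: [3.141, -0.0, -0.244]
contact_force: [-2.3, -4.2, -0.9]
grip_width: 15.4
finger_force: 30.0
```

```bash
python3 -m pendant '{"dp":[[-0.0001,-0.0005,0],[-0.0001,-0.0005,0],[-0.0001,-0.0005,0]],"rotation":[[0,0,0],[0,0,0],[0,0,0]]}'
```

```text
time: 18.23
tool_pos: [410.5, -127.2, 129.4]
tcp_rot: [3.14, -0.0, -0.244]
contact_force: [-2.7, -6.4, -1.8]
grip_width: 15.9
finger_force: 30.0
```

```bash
python3 -m pendant '{"dp":[[0,0,0],[0,0,0],[0,0,0]],"rotation":[[0,0,0],[0,0,0],[0,0,0]]}' 0.026; python3 -m pendant '{"dp":[[0,0,0],[0,0,0],[0,0,0]],"rotation":[[0,0,0],[0,0,0],[0,0,0]]}' 0.042
```

```text
time: 18.6
tool_pos: [411.0, -128.1, 129.9]
tcp_rot: [3.139, -0.002, -0.244]
contact_force: [-4.3, -9.9, 0.4]
grip_width: 26.1
finger_force: 5.1
time: 18.98
tool_pos: [411.1, -127.7, 129.9]
tcp_rot: [3.14, -0.002, -0.244]
contact_force: [-2.7, -6.9, 0.2]
grip_width: 41.4
finger_force: 4.0
```

```bash
python3 -m pendant '{"dp":[[0,0,0],[0,0,0],[0,0,0]],"rotation":[[0,0,0],[0,0,0],[0,0,0]]}' 0.050; python3 -m pendant '{"dp":[[0,0,0],[0,0,0],[0,0,0]],"rotation":[[0,0,0],[0,0,0],[0,0,0]]}' 0.064
python3 - <<'E'
from ov import *
P=(455.4,-138.5,-.246)
c=cap("scene",3)
a=overlay(c,[(P,(0,255,0))],(262,225,352,325),6,"",1)
print(get_obs()["contact_force"])
cv2.imwrite("pics/s5.png",a)
E
```

```text
time: 19.35
tool_pos: [411.1, -127.5, 129.8]
tcp_rot: [3.14, -0.002, -0.244]
contact_force: [-2.6, -6.4, 1.0]
grip_width: 49.5
finger_force: 3.4
time: 19.73
tool_pos: [410.9, -126.2, 129.5]
tcp_rot: [-3.141, -0.001, -0.244]
contact_force: [0.3, -0.0, -0.2]
grip_width: 63.9
finger_force: 0.0
[-0.48501139 -0.32460508  0.50451181]
```

View pics/s5.png

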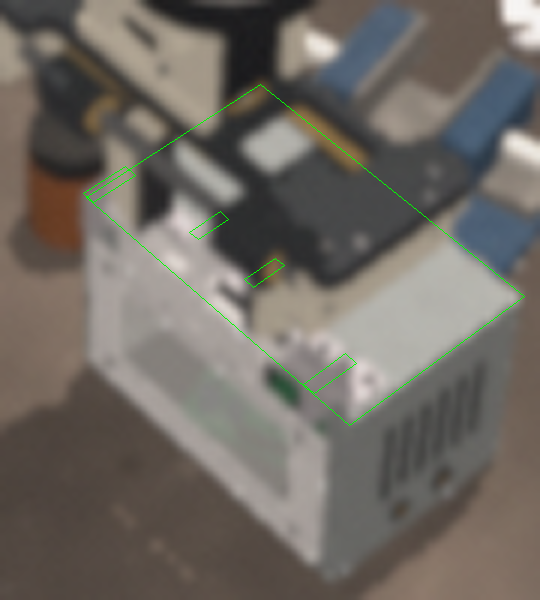

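The forces are at zero and the flap hangs in place. I'll withdraw straight up and check.

```bash
python3 -m pendant '{"dp":[[0,0,0],[0,0,-0.02],[0,0,-0.05],[0,0,-0.1],[0,0,-0.15],[0,0,-0.15]],"rotation":[[0,0,0],[0,0,0],[0,0,0],[0,0,0],[0,0,0],[0,0,0]]}' 0.070
python3 - <<'E'
from h import *
go(330,130,290,-.2425)
E
```

```text
time: 20.62
tool_pos: [412.1, -127.2, 282.8]
tcp_rot: [3.14, -0.008, -0.244]
contact_force: [-0.7, -0.0, -0.7]
grip_width: 70.1
finger_force: 0.0
dp [-0.1417, -0.2297, -0.0087] rotz -0.0013 rows 4.3204938976927165 rot [ 3.1398 -0.0079 -0.2438]
```

```bash
python3 -m pendant '{"dp":[[-0.01,-0.05,0],[-0.02,-0.1,0],[-0.03,-0.15,0],[-0.05,-0.2,0],[-0.06,-0.24,0],[-0.06,-0.26,0],[-0.06,-0.26,0]],"rotation":[[0,0,0],[0,0,0],[0,0,0],[0,0,0],[0,0,0],[0,0,0],[0,0,0]]}'
python3 - <<'E'
from ov import *
P=(455.4,-138.5,-.246)
c=cap("scene",4);t=cap("top",4)
a=overlay(c,[(P,(0,255,0))],(262,225,352,325),6,"",0)
b=overlay(t,[],(305,215,357,268),5,"")
im=np.zeros((600,800,3),np.uint8);im[:a.shape[0],:a.shape[1]]=overlay(c,[],(262,225,352,325),6,"");im[:b.shape[0],540:540+b.shape[1]]=b
b=overlay(t,[(P,(0,255,0))],(305,215,357,268),5,"",1); im[280:280+b.shape[0],540:540+b.shape[1]]=b
cv2.imwrite("pics/s6.png",im)
E
```

```text
time: 21.5
tool_pos: [414.5, 141.3, 278.1]
tcp_rot: [3.141, 0.002, -0.241]
contact_force: [0.1, 0.1, 0.4]
grip_width: 70.2
finger_force: 0.0
```

View pics/s6.png

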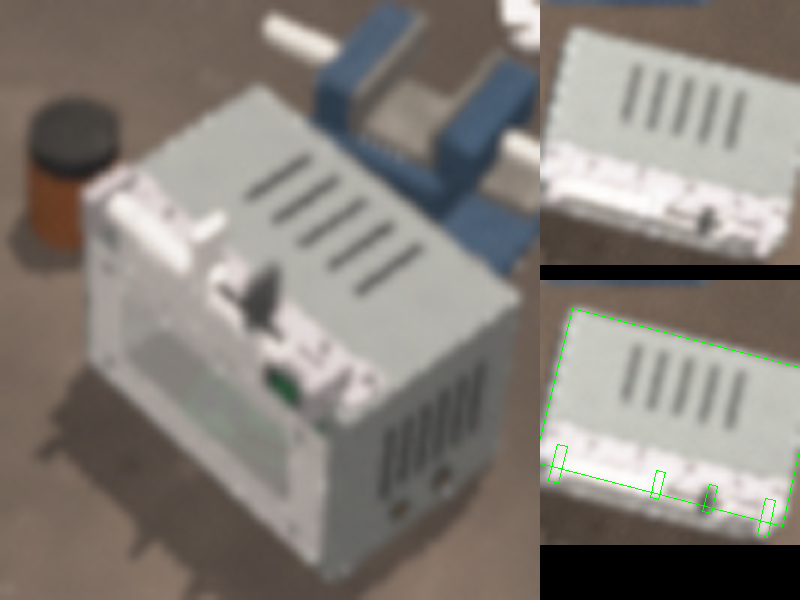

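The tab overlay at (710,500) sits at the pin-out position, the lug is at (208,225), and the panel hangs flush over the opening. The jar hasn't moved, so I'm handing in.

```bash
python3 -c "
from plant import workorder
print(workorder.close_job())"
```

```text
the job is handed in; nothing more can be done
None
```

The guard flap now hangs on the bay with the board, and the job was handed in at about 22 s; the final pictures show the stub in the left ear, the tab at the pin-home position and the panel straight down over the opening, and wrist forces read at most about 12 N.

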